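Set out the incense set on its display pads

TASK

Set out the incense set for the customer: stand the copper burner, the brass candlestick and the blue box each on the felt pad that shows the outline of its foot, centred and squared up with the outline. Take the two brass rods together in one grasp, never one alone, and lay them as a pair, side by side and lengthwise, over the two pale bars of the long pad. Do not tip over any piece, and leave the brass bowl where it is.

Things in the scene. Friction and masses are not known exactly. Their poses are not given: they have to be found in the camera images.
- burner: Round copper incense burner, one solid piece, about 250 g, 72 mm high. Round foot 56 mm across, waist above it, then a bowl belt 58 mm across with an upright side from 26 to 44 mm above its underside (grip it there), then a domed top with a small knob, 16 mm across, at 58 to 72 mm. Origin: centre of its underside; z up. It is the same all round. Belongs on pad_round. Starts on the table.
- candlestick: Brass candlestick, one solid piece, about 250 g, 80 mm high: square foot 56 x 56 x 8 mm, slim stem, and a round cup 30 mm across with an upright side from 52 to 80 mm above its underside (grip it there). Origin: centre of its underside; z up. x and y run along the sides of the foot; any quarter turn is as good as another. Belongs on pad_square. Starts on the table.
- trinket_box: Blue box with brass bands, lid fixed, one solid piece, about 200 g: 72 mm long (its x) x 40 mm wide (its y) x 40 mm high, with a brass knob 12 mm across and 9 mm high on top. Origin: centre of its underside; z up. Grip it across its width. Either way round is right. Belongs on pad_oblong. Starts on the table.
- rod_a: Square brass rod 120 mm long (its x), 12 mm wide (its y), 12 mm high, 110 g, with a pale silver band at its -x end. Origin: centre of its underside; z up. It starts flat on the table beside rod_b, parallel to it, with a gap of 1 to 3 mm: rod_b lies on its +y side, the pair is about 26 mm wide. Belongs on pad_twin with rod_b; which bar takes which rod, and which end points where, do not matter.
- rod_b: The other brass rod, the same but with a black band at its -x end. Origin: centre of its underside; z up. Starts parallel beside rod_a.
- pad_round: Dark red felt pad 96 x 96 mm, 6 mm thick, with a pale disc 72 mm across in its middle: the place of the burner. Fixed. Origin: centre of its underside, 6 mm below the felt surface. z up.
- pad_square: Dark red felt pad 96 x 96 mm, 6 mm thick, with a pale square of 72 mm in its middle: the place of the candlestick. Fixed. Origin: centre of its underside, 6 mm below the felt surface. x and y run along the sides of the square; z up.
- pad_oblong: Dark red felt pad 108 mm (its x) x 76 mm (its y), 6 mm thick, with a pale oblong 88 x 56 mm in its middle: the place of the box. Fixed. Origin: centre of its underside, 6 mm below the felt surface. x runs along the oblong; z up.
- pad_twin: Long dark red felt pad 150 mm (its x) x 66 mm (its y), 6 mm thick, with two parallel pale bars, each 136 x 19 mm, 12 mm to either side of its middle line: the place of the two rods. The rods may lie touching, along the middle line. Fixed. Origin: centre of its underside, 6 mm below the felt surface. x runs along the bars; z up.
- bowl: Loose open brass bowl, 84 mm across and 40 mm high, among the pads, straight ahead of the robot; it is not part of the set and stays where it is. Origin: centre of its underside. (A hammer and a pile of copper dishes, both under 50 mm high, also lie near the far corners, and a calculator to the robot's right.)

How it is judged:
On the way:
1. both rods are lifted off the table together, side by side (height (world z) of each of rod_a, rod_b above 0.04 m and distance between rod_a and rod_b below 0.03 m), for 0.2 s.
At the end, for the whole second after the job is handed in: Burner, candlestick and box stand upright at rest on their own pads, within 12 mm of centre; candlestick (any quarter turn) and box within 15 deg of square. Both rods lie flat at rest on the twin pad, within 11 deg of its bars, 15 mm lengthwise and 25 mm sideways of its centre (horizontal distance between burner and pad_round below 0.012 m and z of burner in the frame of pad_round between 0.003 and 0.01 m and angle between each of burner, candlestick, trinket_box's own z axis and vertical below 0.12 rad and linear speed of each of burner, candlestick, trinket_box, rod_a, rod_b below 0.03 m/s and angular speed of each of burner, candlestick, trinket_box, rod_a, rod_b below 0.3 rad/s and horizontal distance between candlestick and pad_square below 0.012 m and z of candlestick in the frame of pad_square between 0.003 and 0.01 m and (angle between the x axis of candlestick and the x axis of pad_square, either way round below 0.26 rad or angle between the x axis of candlestick and the y axis of pad_square, either way round below 0.26 rad) and horizontal distance between trinket_box and pad_oblong below 0.012 m and z of trinket_box in the frame of pad_oblong between 0.003 and 0.01 m and angle between the x axis of trinket_box and the x axis of pad_oblong, either way round below 0.26 rad and x of rod_a in the frame of pad_twin between -0.015 and 0.015 m and y of rod_a in the frame of pad_twin between -0.025 and 0.025 m and z of rod_a in the frame of pad_twin between 0.003 and 0.01 m and angle between the x axis of each of rod_a, rod_b and the x axis of pad_twin, either way round below 0.2 rad and x of rod_b in the frame of pad_twin between -0.015 and 0.015 m and y of rod_b in the frame of pad_twin between -0.025 and 0.025 m and z of rod_b in the frame of pad_twin between 0.003 and 0.01 m); the robot touches nothing.
It fails at once if one rod is lifted without the other ((height (world z) of rod_a above 0.04 m and height (world z) of rod_b below 0.02 m) or (height (world z) of rod_b above 0.04 m and height (world z) of rod_a below 0.02 m)).
It fails at once if the burner, the candlestick or the box is tipped over (angle between any of burner, candlestick, trinket_box's own z axis and vertical above 0.7 rad).
It fails at once if the brass bowl is moved more than 20 mm (distance of bowl from where it was at the start of the episode above 0.02 m).
It also fails if it takes over 118 s, if anything falls off the work surface, if the arm or the gripper's body presses on something with over 40 N, if the wrist force passes 120 N, or if a joint passes its speed limit or range.

ROBOT

A 6-joint arm with a two-finger parallel gripper is mounted at the origin on the work surface. World frame = base frame: x ahead of the robot, y to its left, z up, the work surface at z = 0. Lengths are in m, angles in rad, forces in N, time in s.
With the tool pointing down it reaches from about 0.3 to 0.75 m from the base axis. Payload 8.5 kg.
Tool frame: the origin (TCP) lies at the very end of the fingers, on their centre line; the grasp point (between the pads) lies 19 mm behind it; z points along the fingers, x is the direction in which the jaws open and shut, and the axes are right-handed (so a half turn about z gives the same grasp; the last joint's range is limited). The gripper opens to 88 mm and grips with 3 to 60 N. Pads are 18 mm wide; open, the fingers measure 123 mm over their backs; the gripper's body (75 mm by 187 mm) begins 45 mm behind the grasp point.
Start: joints at [1.127, 0.381, 1.297, -0, 1.464, -0.215], TCP at [0.125, 0.536, 0.239] pointing down, gripper open.
Joint ranges: [-3.11, 3.11], [-0.89, 2.33], [0.22, 2.48], [-1.42, 4.56], [0.17, 2.85], [-2.88, 2.88]. Speed limits (rad/s): [2.39, 2.39, 3.14, 3.14, 3.14, 3.14].

INTERFACE

Orientations are given as a unit quaternion [x, y, z, w].
In Python, from workcell import observe, snapshot, camera_params, finish_job gives the robot as it stands.
- The arm moves only by the tool step_arm, never from a script. Its arguments are lists of equal length, an entry for each row: "jaw": the closure, from 0 (fully open) to 1 (shut); "delta_pos": the shift along the world's x, y, z in mm, a list of three; "turn": the turn, a rotation vector about the world's x, y, z in degrees, a list of three. A call has 1 to 12 rows; each row shifts and turns the pose as measured when the row begins; what a row does not reach is not made up. A row lasts 1/10 s, in which the tool goes at most 50 mm and 8.59 degrees, less where a joint would pass 70% of its speed; a pose out of reach is approached as far as the arm can. A call is refused whole if a number of a shift passes 50 or a number of a turn 8.59, either way. A call with a gripper value outside its range is refused whole. The fingers move at their own pace and stop on an object; "newtons" is the grip in N (left out, the last holds). Time passes only in rows, so rows that do not move let the fingers close. It gives the time, the measured TCP pose, the force and the opening at its end, in the units of the state.
- observe(): the state, without advancing time (a new reading comes with each control period).
- snapshot(name): name is "scene" or "top"; returns (picture, depth): 420x560x3 uint8, red, green, blue; 420x560 float32, m along the optical axis (not along the pixel's ray), 0 where there is no reading.
- camera_params(name): a dict with "fx", "fy", "cx", "cy" (pixels), "extrinsics" (4x4, takes a point from camera to world coordinates). Camera axes: x right, y down, z forward; pixel columns grow to the right and rows downward; lengths in m; the calibration is good to about 2 mm. A picture is of the moment at which its call begins. camera_params takes no time and is no camera call.
- finish_job(): hands the job in, once; it reports no verdict.
The state is a dict: "clock": time; "joint_positions": joint angles; "dq": joint speeds; "joint_efforts": joint torques, N m; "tcp_pos": TCP position; "eef_rot": TCP orientation; "ft_force": force on the tool from outside, world axes, zero at the start; "wrist_torque": the same for the moment, N m; "width": opening from 0.0 (shut) to 1.0 (fully open).
Only numpy, scipy, OpenCV 4.12 (cv2) and the standard library are available. Lean on these libraries where they do the work, as an engineer would, in place of code of your own. Each camera call takes 0.05 s, during which the arm holds its last target. There are 200 camera calls.

## Working session

There is one attempt and no reset: what is moved stays moved. The work goes in short steps, Python scripts to look and compute and a tool call to move; the robot and the scene stay as the last step left them, time stands still between calls to the robot, and variables do not carry over. Pictures are saved under pics/ and viewed, about 12 in all and at most 16, crops included, and the job is handed in when it is done.

Besides the shell and the picture viewer there is one more tool, called after "Request:" as name(argument=value, ...) on one line, values as JSON. step_arm: Moves the arm, as the interface text tells. Its arguments: {"type":"object","properties":{"jaw":{"type":"array"},"delta_pos":{"type":"array"},"turn":{"type":"array"},"newtons":{"type":"number"}},"required":["jaw","delta_pos","turn"]}

```bash
mkdir -p pics; ls; python3 - <<'E'
from workcell import observe, snapshot, camera_params
import cv2,numpy as np
print(observe())
for n in ("top","scene"):
    p,d=snapshot(n); cv2.imwrite(f"pics/{n}0.png",p[:,:,::-1]); np.savez(f"pics/{n}0.npz",p=p,d=d)
    c=camera_params(n); print(n,c["fx"],c["fy"],c["cx"],c["cy"]); print(np.round(c["extrinsics"],4))
E
```

```text
pics
{'clock': 0.0, 'joint_positions': array([ 1.12666631e+00,  3.81217012e-01,  1.29825589e+00, -5.87730629e-06,
        1.46359390e+00, -2.15269598e-01]), 'dq': array([ 0.00084577, -0.00226862,  0.00055884,  0.00119006, -0.0005998 ,
        0.00040393]), 'joint_efforts': array([-2.41201684e-03, -4.37924588e+01, -2.24551141e+01,  7.11637130e-02,
        3.52622964e-02, -1.13518636e-04]), 'tcp_pos': array([0.12464262, 0.53540536, 0.23812813]), 'eef_rot': array([ 7.83219802e-01,  6.21744480e-01, -6.60572097e-04,  3.27001644e-04]), 'ft_force': array([-0.23557991, -0.33881202, -0.47291241]), 'wrist_torque': array([-0.08944318,  0.02423721, -0.02707334]), 'width': 0.9984545928358041}
top 449.8939936282246 449.8939936282246 283.4002481991008 203.83828763534996
[[-0.014  -0.9972  0.073   0.4379]
 [-0.9999  0.0135 -0.0075 -0.004 ]
 [ 0.0065 -0.0731 -0.9973  1.0757]
 [ 0.      0.      0.      1.    ]]
scene 473.2783445342004 473.2783445342004 281.435584674298 210.72143324783576
[[ 0.3011  0.8084 -0.5058  1.0606]
 [ 0.9535 -0.249   0.1697 -0.1781]
 [ 0.0112 -0.5333 -0.8458  0.9362]
 [ 0.      0.      0.      1.    ]]
```

View pics/top0.png

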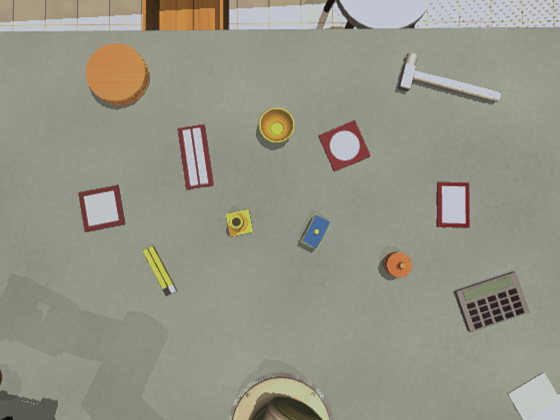

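View pics/scene0.png

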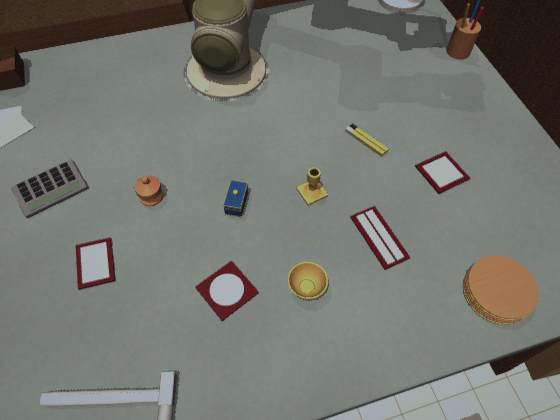

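The top view shows the burner at (398,265), box (315,232), candlestick (239,223) and rods (159,270). The pads are square (102,208), twin (196,157), round (345,146) and oblong (453,205), with the bowl at (276,125). The scene view agrees. Next I'll measure these.

```bash
cat > h.py <<'E'
import cv2,numpy as np
from workcell import observe, snapshot, camera_params
def ray(n,px,z):
    c=camera_params(n);px=np.atleast_2d(px).astype(float);E=c["extrinsics"]
    d=np.c_[(px[:,0]-c["cx"])/c["fx"],(px[:,1]-c["cy"])/c["fy"],np.ones(len(px))]@E[:3,:3].T
    o=E[:3,3]; return (o+d*((z-o[2])/d[:,2])[:,None])[:,:2]
def cloud(n,d):
    c=camera_params(n);v,u=np.mgrid[:d.shape[0],:d.shape[1]]
    P=np.stack([(u-c["cx"])/c["fx"]*d,(v-c["cy"])/c["fy"]*d,d],-1)
    return P@c["extrinsics"][:3,:3].T+c["extrinsics"][:3,3]
def rect(xy):
    (c,s,a)=cv2.minAreaRect((xy*1000).astype(np.float32))
    if s[0]<s[1]: s=s[::-1];a+=90
    a=(a+90)%180-90
    return np.round(c,1),np.round(s,1),round(a,1)   # mm, long-axis angle deg from world x
def blob(m,px,r=45):
    w=np.zeros_like(m,np.uint8); cv2.circle(w,px,r,1,-1)
    k,l,st,ce=cv2.connectedComponentsWithStats((m&(w>0)).astype(np.uint8))
    i=1+np.argmax(st[1:,4]); v,u=np.nonzero(l==i); return np.c_[u,v]
E
cat > m.py <<'E'
from h import *
import sys
def measure(n,S,p,d):
    hsv=cv2.cvtColor(p,cv2.COLOR_RGB2HSV).astype(int);H,Sa,V=hsv[...,0],hsv[...,1],hsv[...,2]
    X=cloud(n,d);Z=X[...,2]
    red=((H<8)|(H>170))&(Sa>120)&(V<170); yel=(H>18)&(H<38)&(Sa>110); blue=(H>100)&(H<125)&(Sa>100)
    white=(Sa<45)&(V>170); org=(H>3)&(H<17)&(Sa>110)
    for k,(m,z) in dict(pad_round=(red,.006),pad_square=(red,.006),pad_oblong=(red,.006),pad_twin=(red,.006),
        rods=(yel,.012),rods_h=(Z>.006,.012),foot=(yel&(Z<.02),.008),cup=(Z>.07,.08),box=(Z>.034,.04),boxblue=(blue,.03),
        knob=(Z>.062,.072),belt=((Z>.02),.035),bowl=(yel,.02)).items():
        if k not in S: continue
        try:
            b=blob(m,S[k]); print(n,k,len(b),"ray",*rect(ray(n,b,z)),"depthmean",np.round(X[b[:,1],b[:,0]].mean(0)*1000,1),"zmax",round(Z[b[:,1],b[:,0]].max()*1000))
        except Exception as e: print(k,e)
if __name__=="__main__":
    T=dict(pad_round=(345,146),pad_square=(102,208),pad_oblong=(453,205),pad_twin=(196,157),rods=(159,270),rods_h=(159,270),foot=(239,223),cup=(239,223),box=(315,232),boxblue=(315,232),knob=(398,265),belt=(398,265),bowl=(276,125))
    Sc=dict(pad_round=(228,290),pad_square=(442,172),pad_oblong=(95,262),pad_twin=(380,237),rods=(367,140),rods_h=(367,140),foot=(313,188),cup=(313,178),box=(236,195),knob=(148,183),belt=(148,190),bowl=(308,282))
    for n,S in (("top",T),("scene",Sc)):
        q=np.load(f"pics/{n}0.npz"); measure(n,S,q["p"],q["d"])
E
python3 m.py
```

```text
top pad_round 726 ray [ 655.7 -160.4] [94.1 93.2] -67.5 depthmean [ 654.4 -160.     8.1] zmax 1076
top pad_square 502 ray [512.  421.2] [94.3 92.5] -79.4 depthmean [510.7 417.8   9.5] zmax 1076
top pad_oblong 411 ray [ 509.2 -417.5] [104.8  72.1] -2.2 depthmean [ 507.7 -415.2   11.2] zmax 1076
top pad_twin 469 ray [633.5 198.4] [146.9  64. ] 7.9 depthmean [630.5 195.3  14. ] zmax 1076
top rods 487 ray [371.6 285.6] [101.9  26.5] 27.9 depthmean [371.9 284.2  17. ] zmax 1076
top rods_h 609 ray [364.2 282. ] [119.7  33.4] 26.2 depthmean [364.3 278.9  17.9] zmax 1076
top foot 334 ray [472.8  94.1] [55.4 55.3] -78.4 depthmean [474.4  89.2   9.7] zmax 19
top cup 147 ray [474.1  92.7] [28.8 26.5] 89.2 depthmean [473.4  92.6  87.8] zmax 1076
top box 563 ray [450.3 -85.5] [72.1 40.1] -27.6 depthmean [450.1 -85.2  44.5] zmax 1076
top boxblue 433 ray [449.6 -85.9] [68.6 36.2] -27.7 depthmean [449.7 -85.1  45.3] zmax 1076
top knob 37 ray [ 371.7 -272.8] [13.4 13.2] 89.2 depthmean [ 372.  -272.1   71.2] zmax 75
top belt 539 ray [ 371.7 -273.6] [60.1 54.8] 89.2 depthmean [ 373.  -269.3   53.8] zma
[... 507 characters left out ...]
3.2 283.1] [102.9  31. ] 26.9 depthmean [379.  281.5  18.8] zmax 936
scene rods_h 466 ray [364.9 279.9] [123.1  39.7] 26.4 depthmean [370.  277.3  18.9] zmax 936
scene foot 313 ray [474.1  92.8] [55.9 55.1] 13.1 depthmean [482.1  88.   11.2] zmax 20
scene cup 148 ray [475.5  93.2] [37.4 28.7] -28.3 depthmean [475.9  92.9  80.6] zmax 87
scene box 510 ray [451.2 -85.8] [77.9 42.5] -28.4 depthmean [453.4 -86.3  43.6] zmax 936
scene knob 41 ray [ 374.4 -273.4] [19.1 12.9] 26.4 depthmean [ 374.2 -272.9   71.3] zmax 78
scene belt 518 ray [ 369.7 -274. ] [70.4 57.8] 1.3 depthmean [ 381.3 -272.3   49.4] zmax 78
scene bowl 462 ray [696.4   4.9] [54.8 48.1] -20.0 depthmean [693.3   7.1  13.8] zmax 936
```

Request:
step_arm(jaw=[0,0,0,0,0,0,0,0,0,0], delta_pos=[[30,-32,-15],[30,-32,-15],[30,-32,-15],[30,-32,-15],[30,-32,-15],[30,-32,-15],[30,-32,-15],[30,-30,-15],[0,0,0],[0,0,0]], turn=[[0,0,5],[0,0,5],[0,0,5],[0,0,5],[0,0,5],[0,0,5],[0,0,5],[0,0,5],[0,0,0],[0,0,0]], newtons=40)

```text
clock: 1.1
tcp_pos: [0.3701, 0.2703, 0.1122]
eef_rot: [0.51, 0.86, -0.001, -0.002]
ft_force: [0.5, -0.3, 0.2]
width: 1.001
```

Request:
step_arm(jaw=[0,0,0,0,0,0,0], delta_pos=[[-5.6,11.7,0],[0,0,-20],[0,0,-20],[0,0,-20],[0,0,-15],[0,0,-5],[0,0,0]], turn=[[0,0,-1.7],[0,0,0],[0,0,0],[0,0,0],[0,0,0],[0,0,0],[0,0,0]])

```text
clock: 1.8
tcp_pos: [0.3601, 0.2887, 0.0324]
eef_rot: [0.522, 0.853, 0.001, -0.001]
ft_force: [0.8, -0.7, -0.8]
width: 1.005
```

```bash
python3 - <<'E'
from h import *
for n,c in (("top",(120,230)),("scene",(320,100))):
    p,d=snapshot(n); a=p[max(c[1]-40,0):c[1]+80,c[0]-20:c[0]+100]
    cv2.imwrite(f"pics/{n}1.png",cv2.resize(a,None,fx=3,fy=3)[:,:,::-1])
i=np.hstack([cv2.imread("pics/top1.png"),cv2.imread("pics/scene1.png")]);print(i.shape);cv2.imwrite("pics/c1.png",i)
E
```

```text
(360, 720, 3)
```

View pics/c1.png

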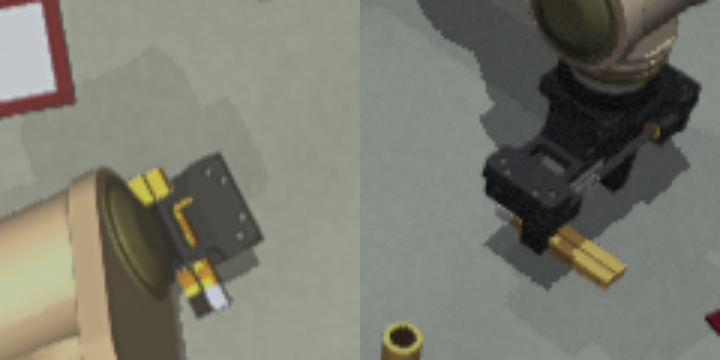

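The fingers straddle the rods (silver and black ends at about (205,295) in the crop). The pose is 7 mm off along y, so I'll correct that and descend.

Request:
step_arm(jaw=[0,0,0,0,0,0,0], delta_pos=[[4.4,-6.7,0],[0,0,0],[0,0,-10],[0,0,-10],[0,0,-5],[0,0,-2],[0,0,0]], turn=[[0,0,0],[0,0,0],[0,0,0],[0,0,0],[0,0,0],[0,0,0],[0,0,0]])

```text
clock: 2.6
tcp_pos: [0.3661, 0.2815, 0.0052]
eef_rot: [0.522, 0.853, 0.003, 0.001]
ft_force: [-0.1, -0.8, 0.9]
width: 1.001
```

Request:
step_arm(jaw=[0,0.5,1,1,1,1,1,1,1,1,1], delta_pos=[[-1,0.5,-2],[0,0,0],[0,0,0],[0,0,0],[0,0,0],[0,0,0],[0,0,0],[0,0,0],[0,0,0],[0,0,0],[0,0,0]], turn=[[0,0,0],[0,0,0],[0,0,0],[0,0,0],[0,0,0],[0,0,0],[0,0,0],[0,0,0],[0,0,0],[0,0,0],[0,0,0]])

```text
clock: 3.7
tcp_pos: [0.3653, 0.2823, 0.0036]
eef_rot: [0.522, 0.853, 0.004, 0.001]
ft_force: [-0.8, -0.5, -0.1]
width: 0.266
```

Width is 23.4 mm, so both rods are gripped. I'll lift gently and check.

Request:
step_arm(jaw=[1,1,1,1,1,1,1,1,1,1], delta_pos=[[0,0,5],[0,0,8],[0,0,12],[0,0,15],[0,0,15],[0,0,15],[0,0,10],[0,0,5],[0,0,0],[0,0,0]], turn=[[0,0,0],[0,0,0],[0,0,0],[0,0,0],[0,0,0],[0,0,0],[0,0,0],[0,0,0],[0,0,0],[0,0,0]])

```text
clock: 4.7
tcp_pos: [0.3637, 0.2817, 0.0949]
eef_rot: [0.522, 0.853, 0.003, 0.0]
ft_force: [0.8, 1.2, -2.6]
width: 0.265
```

```bash
python3 - <<'E'
from h import *
L=[]
for n,c in (("top",(120,230)),("scene",(320,80))):
    p,d=snapshot(n); a=p[max(c[1]-40,0):c[1]+80,c[0]-20:c[0]+100]
    L.append(cv2.resize(a,(360,360))[:,:,::-1])
cv2.imwrite("pics/c2.png",np.hstack(L))
E
```

```text
(no output)
```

View pics/c2.png

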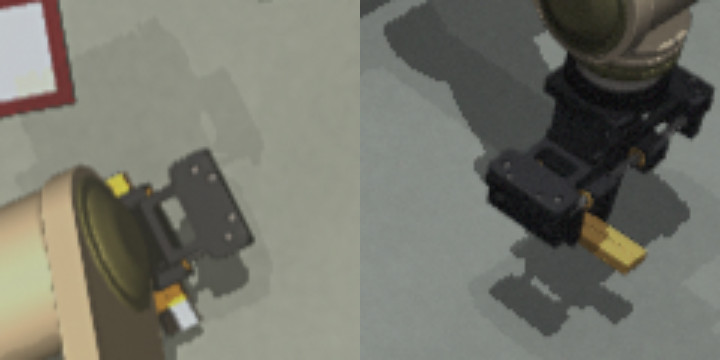

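Both rods are up, side by side (width 0.265, about 2.6 N load). I'll carry them to the twin pad.

Request:
step_arm(jaw=[1,1,1,1,1,1,1,1,1,1,1,1], delta_pos=[[15,-5,0],[25,-8,0],[30,-9,0],[30,-9,0],[30,-9,0],[30,-9,0],[30,-9,0],[30,-9,0],[20,-6,0],[10,-3,0],[0,0,0],[0,0,0]], turn=[[0,0,0],[0,0,-2.4],[0,0,-2.4],[0,0,-2.4],[0,0,-2.4],[0,0,-2.4],[0,0,-2.4],[0,0,-2.4],[0,0,-2.2],[0,0,0],[0,0,0],[0,0,0]])

```text
clock: 6.0
tcp_pos: [0.631, 0.193, 0.0865]
eef_rot: [0.662, 0.75, -0.001, -0.002]
ft_force: [-1.0, -0.1, -2.7]
width: 0.263
```

Request:
step_arm(jaw=[1,1,1,1,1,1,1,1], delta_pos=[[2.7,5.3,0],[0,0,0],[0,0,-15],[0,0,-15],[0,0,-12],[0,0,-8],[0,0,-4],[0,0,0]], turn=[[0,0,1],[0,0,0],[0,0,0],[0,0,0],[0,0,0],[0,0,0],[0,0,0],[0,0,0]])

```text
clock: 6.8
tcp_pos: [0.6319, 0.2009, 0.0313]
eef_rot: [0.653, 0.758, -0.001, -0.002]
ft_force: [-0.2, 0.4, -1.6]
width: 0.265
```

Request:
step_arm(jaw=[1,1,1,1,1,1,1,1], delta_pos=[[1.8,-2.6,-6],[0,0,-5],[0,0,-4],[0,0,-3],[0,0,-2],[0,0,0],[0,0,-1],[0,0,0]], turn=[[0,0,0],[0,0,0],[0,0,0],[0,0,0],[0,0,0],[0,0,0],[0,0,0],[0,0,0]])

```text
clock: 7.6
tcp_pos: [0.6348, 0.1981, 0.0101]
eef_rot: [0.653, 0.758, 0.0, -0.001]
ft_force: [-0.7, 0.2, -2.6]
width: 0.266
```

Request:
step_arm(jaw=[1,1,0.6,0.4,0.4,0.4,0.4,0.4,0.4,0.2,0,0], delta_pos=[[0,0,-1],[0,0,0],[0,0,0],[0,0,0],[0,0,0],[0,0,5],[0,0,15],[0,0,25],[0,0,30],[0,0,30],[0,0,20],[0,0,0]], turn=[[0,0,0],[0,0,0],[0,0,0],[0,0,0],[0,0,0],[0,0,0],[0,0,0],[0,0,0],[0,0,0],[0,0,0],[0,0,0],[0,0,0]])

```text
clock: 8.8
tcp_pos: [0.6352, 0.1983, 0.1466]
eef_rot: [0.653, 0.758, 0.003, 0.001]
ft_force: [0.6, 0.1, -0.4]
width: 0.846
```

Request:
step_arm(jaw=[0,0,0,0,0,0,0,0,0,0], delta_pos=[[-15,-10,0],[-28,-18,0],[-28,-18,0],[-28,-18,0],[-28,-18,0],[-18,-12,0],[-8,-5,0],[0,0,0],[0,0,0],[0,0,0]], turn=[[0,0,0],[0,0,1],[0,0,1],[0,0,1],[0,0,0.5],[0,0,0],[0,0,0],[0,0,0],[0,0,0],[0,0,0]])

```text
clock: 9.8
tcp_pos: [0.4753, 0.0971, 0.144]
eef_rot: [0.628, 0.778, 0.003, 0.0]
ft_force: [-0.5, -0.2, -0.2]
width: 1.0
```

```bash
python3 - <<'E'
from h import *
from m import measure
o=observe();q=o["eef_rot"];print(o["tcp_pos"],np.degrees(2*np.arctan2(q[1],q[0])))
for n in("top","scene"):
    p,d=snapshot(n); cv2.imwrite(f"pics/{n}3.png",p[:,:,::-1])
    measure(n,dict(pad_twin=(196,157),bowl=(276,125)) if n=="top" else dict(pad_twin=(380,237),bowl=(308,282)),p,d)
    hsv=cv2.cvtColor(p,cv2.COLOR_RGB2HSV).astype(int); yel=(hsv[...,0]>13)&(hsv[...,0]<38)&(hsv[...,1]>110)
    b=blob(yel,(196,157) if n=="top" else (380,237)); print(n,len(b),rect(ray(n,b,.018)))
E
```

```text
[0.47528245 0.09711859 0.14402281] 102.21331910180355
top pad_twin 430 ray [634.1 198.5] [146.3  64. ] 8.1 depthmean [638.8 195.3  10.5] zmax 1076
top bowl 339 ray [696.1   5.2] [48.6 47. ] 25.6 depthmean [698.2   5.3  12.8] zmax 1076
top 421 (array([641.7, 199.5]), array([101.6,  23.8]), 9.3)
scene pad_twin 584 ray [633.9 198.1] [149.   65.6] 8.1 depthmean [643.4 192.9  14. ] zmax 936
scene bowl 460 ray [696.5   5.1] [54.5 48.4] -18.5 depthmean [693.    7.2  13.6] zmax 936
scene 473 (array([642.4, 197.7]), array([104.5,  25.8]), 8.5)
```

View pics/scene3.png

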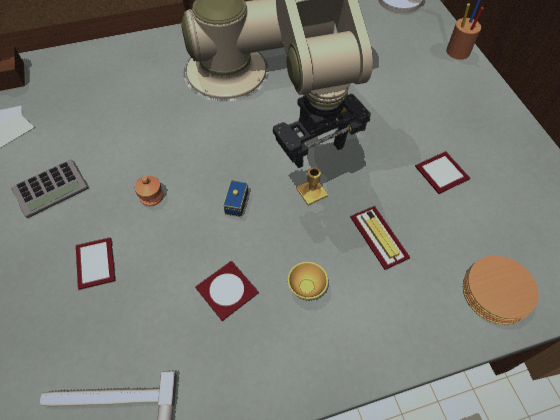

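The rods lie on the twin pad near (380,238) in the scene view, within 1–2 mm and about 1°. The bowl hasn't moved. Next is the candlestick.

Request:
step_arm(jaw=[0,0,0,0,0,0,0,0,0,0], delta_pos=[[-1.3,-3.8,0],[0,0,-15],[0,0,-18],[0,0,-18],[0,0,-12],[0,0,-8],[0,0,-5],[0,0,0],[0,0,0],[0,0,0]], turn=[[0,0,0],[0,0,0],[0,0,0],[0,0,0],[0,0,0],[0,0,0],[0,0,0],[0,0,0],[0,0,0],[0,0,0]])

```text
clock: 10.9
tcp_pos: [0.4765, 0.093, 0.0659]
eef_rot: [0.627, 0.779, 0.004, 0.002]
ft_force: [0.1, 0.0, -0.7]
width: 0.999
```

Request:
step_arm(jaw=[0,0,0,0,0.6,1,1,1,1,1,1], delta_pos=[[-2.5,0.3,-8],[0,0,-6],[0,0,-4],[0,0,0],[0,0,0],[0,0,0],[0,0,0],[0,0,0],[0,0,0],[0,0,0],[0,0,0]], turn=[[0,0,0],[0,0,0],[0,0,0],[0,0,0],[0,0,0],[0,0,0],[0,0,0],[0,0,0],[0,0,0],[0,0,0],[0,0,0]], newtons=30)

```text
clock: 12.0
tcp_pos: [0.4743, 0.0934, 0.0474]
eef_rot: [0.627, 0.779, 0.004, 0.003]
ft_force: [0.2, -0.4, -0.2]
width: 0.394
```

Request:
step_arm(jaw=[1,1,1,1,1], delta_pos=[[0,0,0],[0,0,0],[0,0,0],[0,0,0],[0,0,0]], turn=[[0,0,0],[0,0,0],[0,0,0],[0,0,0],[0,0,0]])

```text
clock: 12.5
tcp_pos: [0.4743, 0.0935, 0.0474]
eef_rot: [0.627, 0.779, 0.004, 0.003]
ft_force: [-0.0, 0.5, -0.2]
width: 0.329
```

Request:
step_arm(jaw=[1,1,1,1,1,1,1,1,1,1,1,1], delta_pos=[[0,0,5],[0,0,10],[0,0,15],[1,10,15],[3,25,5],[4,35,0],[5,40,0],[5,40,0],[5,40,0],[5,40,0],[3,25,0],[2,12,0]], turn=[[0,0,0],[0,0,0],[0,0,0],[0,0,0],[0,0,0],[0,0,-0.5],[0,0,-0.5],[0,0,-0.5],[0,0,0],[0,0,0],[0,0,0],[0,0,0]])

```text
clock: 13.7
tcp_pos: [0.5063, 0.3696, 0.1073]
eef_rot: [0.639, 0.769, 0.005, 0.004]
ft_force: [0.0, 0.2, -2.0]
width: 0.327
```

Request:
step_arm(jaw=[1,1,1,1,1,1,1], delta_pos=[[2,20,0],[2,16,0],[1,8,0],[0,0,0],[0,0,0],[0,0,-10],[0,0,0]], turn=[[0,0,0],[0,0.7,0],[0,0,0],[0,0,0],[0,0,0],[0,0,0],[0,0,0]])

```text
clock: 14.4
tcp_pos: [0.51, 0.4151, 0.0988]
eef_rot: [0.639, 0.77, 0.001, -0.001]
ft_force: [0.3, -0.0, -2.1]
width: 0.326
```

```bash
python3 - <<'E'
from h import *
L=[]
for n,c in (("top",(102,208)),("scene",(442,150))):
    p,d=snapshot(n); a=p[c[1]-60:c[1]+60,c[0]-60:c[0]+60]
    L.append(cv2.resize(a,(360,360))[:,:,::-1])
cv2.imwrite("pics/c4.png",np.hstack(L))
o=observe();q=o["eef_rot"];print(o["tcp_pos"],q,np.degrees(2*np.arctan2(q[1],q[0])))
E
```

```text
[0.51063048 0.41558668 0.10016388] [ 6.38626245e-01  7.69514786e-01  1.77633731e-03 -5.97606944e-04] 100.62091660012416
```

View pics/c4.png

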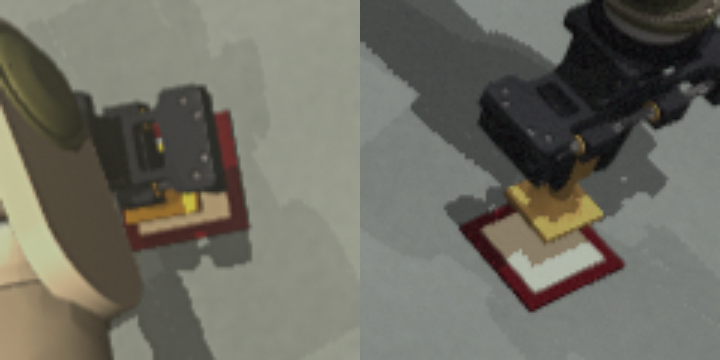

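The foot hangs above the pad, parallel to it. Lowering now.

Request:
step_arm(jaw=[1,1,1,1,1,1,1,1], delta_pos=[[1.5,5.5,0],[0,0,-10],[0,0,-12],[0,0,-8],[0,0,-5],[0,0,-2],[0,0,0],[0,0,0]], turn=[[0,0,0],[0,0,0],[0,0,0],[0,0,0],[0,0,0],[0,0,0],[0,0,0],[0,0,0]])

```text
clock: 15.3
tcp_pos: [0.5121, 0.421, 0.0592]
eef_rot: [0.639, 0.769, 0.001, -0.001]
ft_force: [-0.8, 0.7, -2.2]
width: 0.324
```

Request:
step_arm(jaw=[1,1,1,1,1,0.7,0.5,0.4,0.3,0.3,0.3,0.3], delta_pos=[[0,0,-3],[0,0,-2],[0,0,-1],[0,0,-0.5],[0,0,0],[0,0,0],[0,0,0],[0,0,0],[0,0,0],[0,0,0],[0,0,5],[0,0,15]], turn=[[0,0,0],[0,0,0],[0,0,0],[0,0,0],[0,0,0],[0,0,0],[0,0,0],[0,0,0],[0,0,0],[0,0,0],[0,0,0],[0,0,0]])

```text
clock: 16.5
tcp_pos: [0.5125, 0.4211, 0.0734]
eef_rot: [0.639, 0.769, 0.002, -0.001]
ft_force: [0.0, 0.0, 0.4]
width: 0.701
```

Request:
step_arm(jaw=[0,0,0,0,0,0,0,0,0,0,0,0], delta_pos=[[0,0,25],[0,0,30],[-1,-10,15],[-4,-30,0],[-6,-45,0],[-6,-48,0],[-6,-48,0],[-6,-48,0],[-6,-48,0],[-6,-48,0],[-6,-48,0],[-6,-40,0]], turn=[[0,0,0],[0,0,0],[0,0,-2],[0,0,-5],[0,0,-5],[0,0,-5],[0,0,-5],[0,0,-5],[0,0,-5],[0,0,-5],[0,0,-1],[0,0,0]])

```text
clock: 17.7
tcp_pos: [0.4521, -0.0034, 0.1486]
eef_rot: [0.864, 0.503, 0.004, 0.002]
ft_force: [0.1, -0.4, 0.0]
width: 1.0
```

Request:
step_arm(jaw=[0,0,0,0,0,0,0,0,0,0], delta_pos=[[-1,-28,0],[-1,-24,0],[0,-12,0],[0,-5,0],[0,0,-20],[0,0,-20],[0,0,-20],[0,0,-15],[0,0,-10],[0,0,0]], turn=[[0,0,0],[0,0,1],[0,0,0.8],[0,0,0],[0,0,0],[0,0,0],[0,0,0],[0,0,0],[0,0,0],[0,0,0]])

```text
clock: 18.7
tcp_pos: [0.4442, -0.0796, 0.0614]
eef_rot: [0.862, 0.507, 0.004, 0.003]
ft_force: [-0.2, -0.1, 0.2]
width: 1.0
```

```bash
python3 - <<'E'
from h import *
from m import measure
L=[]
for n,c in (("top",(315,222)),("scene",(236,175))):
    p,d=snapshot(n); a=p[c[1]-60:c[1]+60,c[0]-60:c[0]+60]
    L.append(cv2.resize(a,(360,360))[:,:,::-1])
    measure(n,dict(pad_square=(102,208),foot=(102,208),cup=(102,208)) if n=="top" else dict(pad_square=(442,172),foot=(442,172),cup=(442,165)),p,d)
cv2.imwrite("pics/c5.png",np.hstack(L))
o=observe();q=o["eef_rot"];print(o["tcp_pos"],q,np.degrees(2*np.arctan2(q[1],q[0])))
E
```

```text
top pad_square 471 ray [512.  421.1] [94.3 92.5] -79.5 depthmean [509.9 412.1  14.3] zmax 1076
top foot 234 ray [511.9 421.1] [55. 49.] 8.9 depthmean [512.5 408.4  15.9] zmax 20
top cup 181 ray [512.9 420.8] [35.4 28.8] 89.2 depthmean [511.8 418.8  86.1] zmax 91
scene pad_square 412 ray [512.2 420.9] [96.6 95.2] -79.3 depthmean [524.7 407.4  14.6] zmax 936
scene foot 235 ray [509.5 424.3] [56.1 55.6] -77.6 depthmean [519.7 413.9  15.9] zmax 20
scene cup 170 ray [511.2 421.3] [45.1 28.3] -48.0 depthmean [514.1 418.2  84.3] zmax 92
[ 0.44492038 -0.07996765  0.0625896 ] [0.86165421 0.50745142 0.00514173 0.00431754] 60.98995809887829
```

View pics/c5.png

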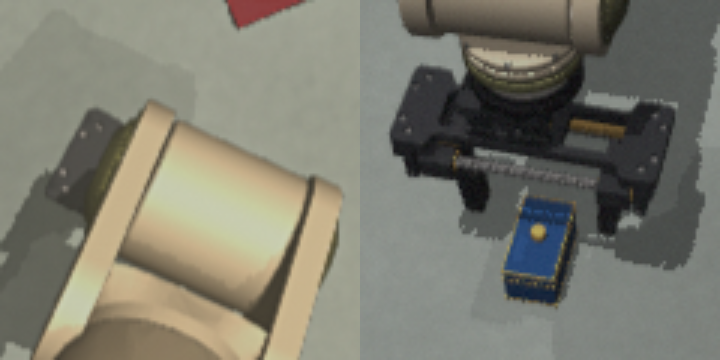

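The candlestick stands at (512,421), matching its pad. The open fingers straddle the box; a small correction, then descend.

Request:
step_arm(jaw=[0,0,0,0,0,0,0,0,0], delta_pos=[[5,-5.5,0],[0,0,0],[0,0,-12],[0,0,-12],[0,0,-12],[0,0,-8],[0,0,-4],[0,0,0],[0,0,0]], turn=[[0,0.7,1.2],[0,0,0],[0,0,0],[0,0,0],[0,0,0],[0,0,0],[0,0,0],[0,0,0],[0,0,0]])

```text
clock: 19.7
tcp_pos: [0.4535, -0.0874, 0.0171]
eef_rot: [0.856, 0.517, 0.002, 0.005]
ft_force: [0.2, 0.3, 0.5]
width: 0.996
```

Request:
step_arm(jaw=[0,0,0,0.5,1,1,1,1,1,1,1,1], delta_pos=[[-3.3,1.9,-5],[0,0,-3],[0,0,0],[0,0,0],[0,0,0],[0,0,0],[0,0,0],[0,0,0],[0,0,0],[0,0,0],[0,0,0],[0,0,0]], turn=[[0,0,0],[0,0,0],[0,0,0],[0,0,0],[0,0,0],[0,0,0],[0,0,0],[0,0,0],[0,0,0],[0,0,0],[0,0,0],[0,0,0]])

```text
clock: 20.9
tcp_pos: [0.4504, -0.0856, 0.0095]
eef_rot: [0.856, 0.517, 0.003, 0.006]
ft_force: [-0.0, -0.3, -0.3]
width: 0.45
```

Request:
step_arm(jaw=[1,1,1,1,1,1,1,1,1,1,1,1], delta_pos=[[0,0,6],[0,0,15],[0,0,20],[1,-8,20],[5,-25,10],[7,-36,0],[7,-40,0],[8,-40,0],[8,-40,0],[8,-40,0],[6,-32,0],[3,-15,0]], turn=[[0,0,0],[0,0,0],[0,0,0],[0,0,0],[0,0,4],[0,0,4],[0,0,4],[0,0,4],[0,0,4],[0,0,4],[0,0,2],[0,0,0]])

```text
clock: 22.1
tcp_pos: [0.5002, -0.3683, 0.0858]
eef_rot: [0.709, 0.705, 0.002, 0.002]
ft_force: [-0.3, 0.4, -3.0]
width: 0.45
```

Request:
step_arm(jaw=[1,1,1,1,1,1,1,1,1], delta_pos=[[4,-20,0],[3,-14,0],[1,-7,0],[0,-2,0],[0,0,0],[0,0,-10],[0,0,-15],[0,0,-8],[0,0,0]], turn=[[0,0,0],[0,0,-1.7],[0,0,0],[0,0,0],[0,0,0],[0,0,0],[0,0,0],[0,0,0],[0,0,0]])

```text
clock: 23.0
tcp_pos: [0.5068, -0.4108, 0.0497]
eef_rot: [0.719, 0.695, 0.002, -0.001]
ft_force: [1.0, 0.4, -1.5]
width: 0.451
```

```bash
python3 - <<'E'
from h import *
L=[]
for n,c in (("top",(453,205)),("scene",(95,252))):
    p,d=snapshot(n); a=p[c[1]-60:c[1]+60,c[0]-60:c[0]+60]
    L.append(cv2.resize(a,(360,360))[:,:,::-1])
cv2.imwrite("pics/c6.png",np.hstack(L))
o=observe();q=o["eef_rot"];print(o["tcp_pos"],q,np.degrees(2*np.arctan2(q[1],q[0])))
E
```

```text
[ 0.50717118 -0.41140617  0.050961  ] [7.19399207e-01 6.94594035e-01 1.97223393e-03 1.31626506e-04] 87.98996795200425
```

View pics/c6.png

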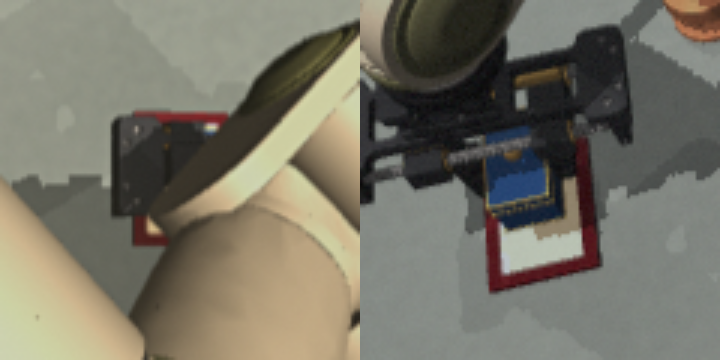

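The box is held level above the pad with its long side parallel to it. About (3,-6.5) mm remains, so I'll correct and lower.

Request:
step_arm(jaw=[1,1,1,1,1,1,1,1], delta_pos=[[3,-6.5,0],[0,0,-8],[0,0,-10],[0,0,-6],[0,0,-3],[0,0,-2],[0,0,0],[0,0,0]], turn=[[0,0,0],[0,0,0],[0,0,0],[0,0,0],[0,0,0],[0,0,0],[0,0,0],[0,0,0]])

```text
clock: 23.9
tcp_pos: [0.5108, -0.4188, 0.0204]
eef_rot: [0.719, 0.695, 0.002, 0.001]
ft_force: [0.0, 0.4, -2.1]
width: 0.451
```

Request:
step_arm(jaw=[1,1,1,1,1,0.5,0.3,0.2,0.2,0.2,0.2,0.2], delta_pos=[[0,1,-2.5],[0,0,-1.5],[0,0,-1],[0,0,-0.5],[0,0,0],[0,0,0],[0,0,0],[0,0,0],[0,0,0],[0,0,0],[0,0,8],[0,0,20]], turn=[[0,0,0],[0,0,0],[0,0,0],[0,0,0],[0,0,0],[0,0,0],[0,0,0],[0,0,0],[0,0,0],[0,0,0],[0,0,0],[0,0,0]])

```text
clock: 25.1
tcp_pos: [0.5107, -0.4177, 0.0433]
eef_rot: [0.719, 0.695, 0.002, 0.001]
ft_force: [0.5, 0.4, -0.1]
width: 0.803
```

Request:
step_arm(jaw=[0,0,0,0,0,0,0,0,0,0,0,0], delta_pos=[[0,0,30],[0,0,35],[-5,5,15],[-20,21,0],[-30,31,0],[-32,34,0],[-25,26,0],[-14,15,0],[-6,6,0],[0,0,0],[0,0,0],[0,0,0]], turn=[[0,0,0],[0,0,0],[0,0,0],[0,0,0],[0,0,0],[0,0,0],[0,0,0],[0,0,0],[0,0,0],[0,0,0],[0,0,0],[0,0,0]])

```text
clock: 26.3
tcp_pos: [0.3723, -0.2731, 0.1291]
eef_rot: [0.719, 0.695, 0.002, 0.004]
ft_force: [0.1, 0.7, 0.3]
width: 1.001
```

Request:
step_arm(jaw=[0,0,0,0,0,0,0,0,0], delta_pos=[[0,0,-15],[0,0,-20],[0,0,-15],[0,0,-8],[0,0,0],[0,0,0],[0,0,0],[0,0,0],[0,0,0]], turn=[[0,0.4,0],[0,0,0],[0,0,0],[0,0,0],[0,0,0],[0,0,0],[0,0,0],[0,0,0],[0,0,0]])

```text
clock: 27.2
tcp_pos: [0.3764, -0.2783, 0.0702]
eef_rot: [0.72, 0.694, -0.001, 0.004]
ft_force: [0.5, 0.3, 0.1]
width: 1.0
```

```bash
python3 - <<'E'
from h import *
from m import measure
L=[]
for n,c in (("top",(398,265)),("scene",(148,180))):
    p,d=snapshot(n); a=p[c[1]-60:c[1]+60,c[0]-60:c[0]+60]
    L.append(cv2.resize(a,(360,360))[:,:,::-1])
    measure(n,dict(pad_oblong=(453,205),box=(453,205),boxblue=(453,205)) if n=="top" else dict(pad_oblong=(95,262),box=(95,255)),p,d)
cv2.imwrite("pics/c7.png",np.hstack(L))
E
```

```text
top pad_oblong 323 ray [ 509.2 -417.5] [104.9  72.1] -2.2 depthmean [ 506.7 -406.2    6. ] zmax 12
top box 624 ray [ 511.4 -417.2] [73.1 44.2] -2.3 depthmean [ 510.5 -413.4   50.7] zmax 1076
top boxblue 433 ray [ 510.8 -423.5] [66.6 35.2] -2.4 depthmean [ 509.1 -414.9   50.8] zmax 1076
scene pad_oblong 445 ray [ 511.5 -418.1] [107.6  75.3] -1.7 depthmean [ 528.5 -411.6   11.9] zmax 936
scene box 716 ray [ 509.7 -417.2] [80.6 46. ] -3.6 depthmean [ 516.8 -414.9   50.7] zmax 936
```

View pics/c7.png

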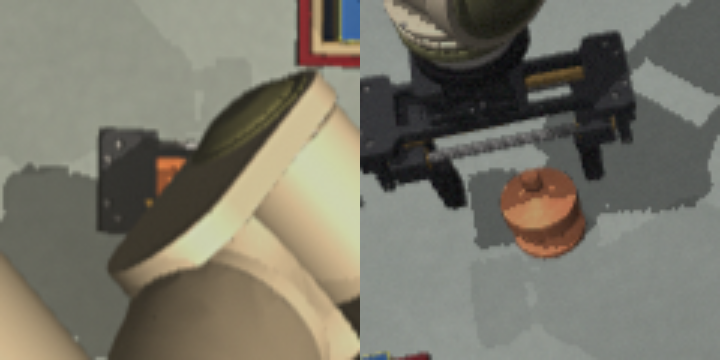

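The box is on its pad (about 511,-417). The fingers straddle the burner but have drifted (+4,-5) mm, so I'll correct and descend.

Request:
step_arm(jaw=[0,0,0,0,0,0,0], delta_pos=[[-4,5,0],[0,0,0],[0,0,-10],[0,0,-14],[0,0,-8],[0,0,-3],[0,0,0]], turn=[[0,0,0],[0,0,0],[0,0,0],[0,0,0],[0,0,0],[0,0,0],[0,0,0]])

```text
clock: 28.0
tcp_pos: [0.3717, -0.2724, 0.0326]
eef_rot: [0.72, 0.694, -0.001, 0.004]
ft_force: [-0.2, 0.2, 0.8]
width: 0.999
```

Request:
step_arm(jaw=[0,0,0,0,0.4,1,1,1,1,1,1,1], delta_pos=[[0.7,-0.6,-7],[0,0,-5],[0,0,-4],[0,0,0],[0,0,0],[0,0,0],[0,0,0],[0,0,0],[0,0,0],[0,0,0],[0,0,0],[0,0,0]], turn=[[0,0,0],[0,0,0],[0,0,0],[0,0,0],[0,0,0],[0,0,0],[0,0,0],[0,0,0],[0,0,0],[0,0,0],[0,0,0],[0,0,0]])

```text
clock: 29.2
tcp_pos: [0.3729, -0.2736, 0.0161]
eef_rot: [0.72, 0.694, -0.001, 0.005]
ft_force: [-0.2, -0.9, -0.5]
width: 0.642
```

Request:
step_arm(jaw=[1,1,1,1,1,1,1,1,1,1,1,1], delta_pos=[[0,0,5],[0,0,12],[0,0,16],[8,3,12],[22,9,5],[32,13,0],[36,14,0],[36,14,0],[36,14,0],[34,13,0],[24,10,0],[12,5,0]], turn=[[0,0,0],[0,0,0],[0,0,0],[0,0,0],[0,0,0],[0,0,0],[0,0,0],[0,0,0],[0,0,0],[0,0,0],[0,0,0],[0,0,0]])

```text
clock: 30.4
tcp_pos: [0.6187, -0.1722, 0.0704]
eef_rot: [0.721, 0.693, -0.001, 0.003]
ft_force: [0.0, -0.5, -2.1]
width: 0.639
```

Request:
step_arm(jaw=[1,1,1,1,1,1,1,1,1], delta_pos=[[16,5,0],[10,3,0],[4,2,0],[1,0,0],[0,0,0],[0,0,-8],[0,0,-8],[0,0,-4],[0,0,0]], turn=[[0,0,0],[0,0,0],[0,0,0],[0,0,0],[0,0,0],[0,0,0],[0,0,0],[0,0,0],[0,0,0]])

```text
clock: 31.3
tcp_pos: [0.6491, -0.1603, 0.0475]
eef_rot: [0.72, 0.693, -0.003, 0.0]
ft_force: [-0.1, 0.4, -3.2]
width: 0.639
```

Request:
step_arm(jaw=[1,1,1,1,1,1,1], delta_pos=[[7,0,0],[0,0,0],[0,0,-7],[0,0,-6],[0,0,-4],[0,0,-2],[0,0,0]], turn=[[0,0,0],[0,0,0],[0,0,0],[0,0,0],[0,0,0],[0,0,0],[0,0,0]])

```text
clock: 32.0
tcp_pos: [0.6567, -0.1603, 0.0267]
eef_rot: [0.72, 0.693, -0.003, -0.0]
ft_force: [0.1, 0.3, -1.5]
width: 0.641
```

Request:
step_arm(jaw=[1,1,1,1,1,0.3,0,0,0,0,0,0], delta_pos=[[0,0,-2],[0,0,-1.5],[0,0,-1],[0,0,-0.5],[0,0,0],[0,0,0],[0,0,0],[0,0,0],[0,0,0],[0,0,0],[0,0,8],[0,0,15]], turn=[[0,0,0],[0,0,0],[0,0,0],[0,0,0],[0,0,0],[0,0,0],[0,0,0],[0,0,0],[0,0,0],[0,0,0],[0,0,0],[0,0,0]])

```text
clock: 33.2
tcp_pos: [0.6568, -0.1605, 0.0454]
eef_rot: [0.721, 0.693, -0.003, 0.0]
ft_force: [-0.5, -0.5, 0.0]
width: 1.001
```

Request:
step_arm(jaw=[0,0,0,0,0,0,0,0,0,0,0,0], delta_pos=[[0,0,20],[0,0,30],[0,0,40],[0,0,30],[-20,0,10],[-30,0,0],[-35,0,0],[-35,0,0],[-35,0,0],[-20,0,0],[0,0,0],[0,0,0]], turn=[[0,0,0],[0,0,0],[0,0,0],[0,0,0],[0,0,0],[0,0,0],[0,0,0],[0,0,0],[0,0,0],[0,0,0],[0,0,0],[0,0,0]])

```text
clock: 34.4
tcp_pos: [0.4761, -0.1598, 0.1906]
eef_rot: [0.72, 0.694, -0.0, 0.007]
ft_force: [0.2, -0.5, -0.5]
width: 0.997
```

```bash
python3 - <<'E'
from h import *
from m import measure
T=dict(pad_round=(345,146),pad_square=(102,208),pad_oblong=(453,205),pad_twin=(196,157),rods=(196,157),rods_h=(196,157),foot=(102,208),cup=(102,208),box=(453,205),knob=(345,146),belt=(345,146),bowl=(276,125))
Sc=dict(pad_round=(228,290),knob=(228,280),belt=(228,285),foot=(442,172),cup=(442,165),box=(95,255),bowl=(308,282),rods=(380,237))
for n,S in (("top",T),("scene",Sc)):
    p,d=snapshot(n); measure(n,S,p,d); cv2.imwrite(f"pics/{n}8.png",p[:,:,::-1])
E
```

```text
top pad_round 696 ray [ 655.5 -160.3] [94.4 93.8] -67.5 depthmean [ 654.2 -159.7   13. ] zmax 1076
top pad_square 471 ray [512.  421.1] [94.3 92.5] -79.5 depthmean [510.1 412.9  12. ] zmax 1076
top pad_oblong 138 ray [ 539.1 -418.7] [73.2 43.3] 89.2 depthmean [ 551.  -409.5    6.4] zmax 43
top pad_twin 478 ray [633.5 198.6] [147.3  64.4] 8.2 depthmean [631.2 196.2   9.4] zmax 1076
top rods 420 ray [642.9 200.7] [102.2  23.9] 9.3 depthmean [640.4 198.9  21.7] zmax 1076
top rods_h 1387 ray [632.4 197.3] [150.6  66.3] 8.8 depthmean [632.2 196.9  16.3] zmax 1076
top foot 241 ray [511.9 421.1] [55. 49.] 8.9 depthmean [512.6 408.9  15.9] zmax 20
top cup 186 ray [512.9 420.7] [35.6 28.8] 89.2 depthmean [511.3 416.3  91. ] zmax 1076
top box 1285 ray [ 480.9 -333.6] [111.9  86.5] -16.9 depthmean [ 464.7 -195.1  484.4] zmax 1076
top knob 650 ray [ 566.1 -186.8] [99.8 42.9] -53.3 depthmean [ 517.3 -116.2  474.7] zmax 1076
top belt 650 ray [ 570.9 -193.5] [103.4  44.5] -53.3 depthmean [ 517.3 -116.2  474.7] zmax 1076
top bowl 345 ray [696.5   5.5] [48.4 47.7] -0.7 depthmean [698.3   5.2  12.7] zmax 1076
scene pad_round 870 ray [ 656.5 -160.3] [95.4 95.1] 22.6 depthmean [ 666.9 -161.4    8. ] zmax 55
scene rods 445 ray [639.8 200.4] [104.7  25.2] 9.0 depthmean [648.4 194.4  27.6] zmax 936
scene foot 240 ray [509.3 424.2] [56.6 54.6] -80.3 depthmean [519.9 414.   15.6] zmax 20
scene cup 169 ray [511.6 420.8] [46.3 28.3] -48.0 depthmean [520.4 411.2  94.2] zmax 936
scene box 717 ray [ 510.2 -417.4] [81.5 44.4] -2.2 depthmean [ 516.1 -415.1   49.5] zmax 936
scene knob 106 ray [ 661.3 -159.1] [25.4 23.1] 44.1 depthmean [ 659.1 -159.5   70.3] zmax 83
scene belt 683 ray [ 651.5 -159.3] [62.3 61.1] 31.1 depthmean [ 661.7 -159.9   56.2] zmax 83
scene bowl 455 ray [696.6   5.2] [54.2 48.7] -17.3 depthmean [694.1   6.8  15.7] zmax 936
```

View pics/scene8.png

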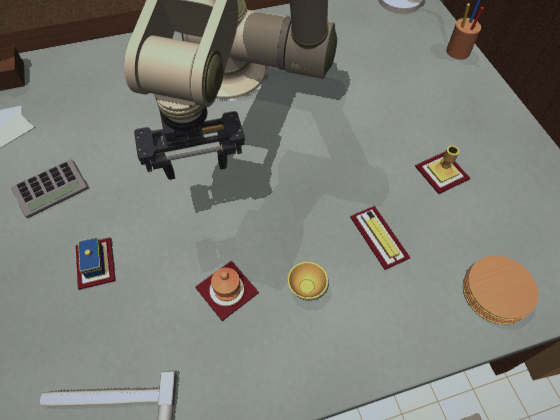

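View pics/top8.png

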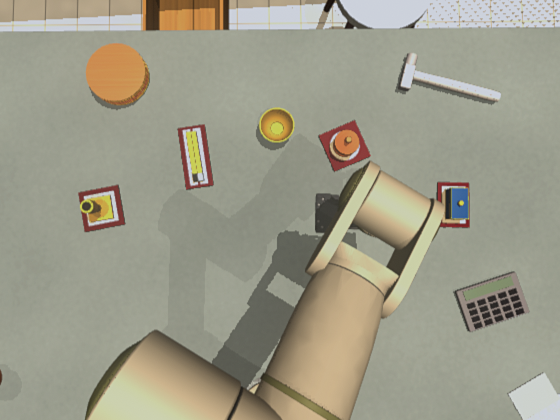

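Both views show all five pieces in place: burner (227,287), box (92,257), candlestick (446,165) and rods (380,238) in the scene view. The bowl has not moved and the gripper is clear. Handing in.

```bash
python3 -c "from workcell import finish_job; print(finish_job())"
```

```text
the job is handed in; nothing more can be done
None
```

The incense set is laid out, and I handed the job in after about 35 s of the 118 s allowed. `finish_job` gives no verdict, so success rests on my own camera checks.

- **Rods:** I lifted both together in one grasp (jaws at 23.4 mm) and laid them on the twin pad. They are within about 2 mm of its centre and about 1° of its bars.
- **Candlestick:** The cup rays put it within about 1 mm of its pad's centre. The foot looks square to the outline within about 2°. A rougher foot ray, cast at the table-level height, read about 4 mm off.
- **Box:** It is within about 2 mm of its pad's centre and about 2° of square by the clear readings. In the last top view the arm hid it, so only the scene camera confirmed it at the end.
- **Burner:** I released it within about 1 mm of its pad's centre, and it stands upright on the pale disc in both views. The last scene readings of its knob and belt scattered by about 5 mm either way, and the arm spoiled the last top measurement.
- **Bowl:** It is unmoved, and the gripper was clear of everything at hand-in.

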